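# Stand the green display book at 45 degrees

### The job

Two tilting wooden book rests lie low or half raised on the bookshop counter, one with a green book clipped on and one with a red book. Tilt the rest with the green book up until its board stands at 45 degrees to the counter, then let go and see that its stiff hinge holds it there. Leave the rest with the red book as it is.

Things in the scene. Friction and masses are not known exactly. Their poses are not given: they have to be found in the camera images.
- green_rest_cover (a point): Centre of the green book's front cover, 27 mm out from the hinge axis plane and 104 mm along the board from the hinge. Board 200 x 134 x 10 mm, book 175 x 122 x 22 mm, together about 0.5 kg. Friction hinge, no spring: it stays at any tilt from 0 to 80 degrees where it is left; lifting at the tab takes 6 to 9 N. A steel arc beside it has an orange mark at 45 degrees. Its foot is fixed.
- green_rest_tab (a point): Grip point of the black tab on the green book's rest: bar 20 mm wide (along the hinge), 12 thick, 48 long, at the board's upper edge, nearer the robot; point mid-width, mid-thickness, 32 mm beyond the edge. Board axes: y along the hinge (level), z out on the book side, +x to the hinge axis, 235 mm away, 35 mm above the counter. Pinched along y from above, it can turn in the fingers.
- red_rest_tab (a point): The same point on the tab of the other rest, same build, with the red book; its tilt may be low or raised, its tab up to 200 mm high. To be left alone.

How it is judged:
At the end, for the whole second after the job is handed in: The green book's board stands at 45 degrees to the counter, within about 10 degrees, and holds there on its own hinge; the tab of the red book's rest is within 30 mm of where it was (angle between green_rest_tab's own z axis and vertical between 0.6 and 0.97 rad and distance of red_rest_tab from where it was at the start of the episode below 0.03 m); the robot touches nothing.
It fails at once if the rest with the red book is tilted (its tab moved by more than 30 mm) (distance of red_rest_tab from where it was at the start of the episode above 0.03 m).
It also fails if it takes over 35 s, if anything falls off the work surface, if the arm or the gripper's body presses on something with over 40 N, if the wrist force passes 120 N, or if a joint passes its speed limit or range.

### The arm

A 6-joint arm with a two-finger parallel gripper is mounted at the origin on the work surface. World frame = base frame: x ahead of the robot, y to its left, z up, the work surface at z = 0. Lengths are in m, angles in rad, forces in N, time in s.
With the tool pointing down it reaches from about 0.35 to 0.775 m from the base axis. Payload 7.3 kg.
Tool frame: the origin (TCP) lies midway between the tips of the shut fingers; the grasp point (between the pads) lies robot.grasp_offset behind it (robot.grasp_offset is the distance from the TCP to the grasp point, in m); z points along the fingers, x is the direction in which the jaws open and shut, and the axes are right-handed (so a half turn about z gives the same grasp; the last joint's range is limited). The gripper opens to 92 mm and grips with 3 to 60 N. Pads are 19 mm wide; open, the fingers measure 130 mm over their backs; the gripper's body (75 mm by 190 mm) begins 47 mm behind the grasp point.
Start: joints at [0.958, 0.342, 1.524, -0, 1.275, -0.146], TCP at [0.236, 0.469, 0.227] pointing down, gripper open.
Joint ranges: [-2.53, 2.53], [-0.77, 2.02], [0.04, 2.7], [-1, 4.14], [0.28, 2.66], [-3.11, 3.11]. Speed limits (rad/s): [2.57, 2.57, 3.14, 3.14, 3.14, 3.14].

### API

Orientations are given as [roll, pitch, yaw] about the fixed x, y, z axes, in that order (R = Rz(yaw) Ry(pitch) Rx(roll)).
In Python, from cell import robot gives the robot as it stands. The module is installed in compiled form; this text tells all that it offers.
- The arm moves only by the tool move_arm, never from a script. Its argument "increments" is a list of rows, each a list of 7 numbers: the finger opening in mm, from 0 to 91.8, then the shift along the tool's x, y, z in mm, then the turn, a rotation vector about the tool's x, y, z in rad. A call has 1 to 12 rows; each row shifts and turns the pose as measured when the row begins, along the tool's axes as they then stand; what a row does not reach is not made up. A row lasts 1/8 s, in which the tool goes at most 62.5 mm and 10.7 degrees, less where a joint would pass 70% of its speed; a pose out of reach is approached as far as the arm can. A call is refused whole if a number of a shift passes 62.5 or a number of a turn 0.188, either way. A call with a gripper value outside its range is refused whole. The fingers move at their own pace and stop on an object; "newtons" is the grip in N (left out, the last holds). Time passes only in rows, so rows that do not move let the fingers close. It gives the time, the measured TCP pose, the force and the opening at its end, in the units of the state.
- robot.observe(): the state, without advancing time (a new reading comes with each control period).
- robot.read_camera(name): name is "scene" or "top" or "wrist"; returns a dict with "img" (420x560x3 uint8, red, green, blue), "fx", "fy", "cx", "cy" (pixels), "k1" (the pictures are not rectified: a ray, as slopes to the right and down, at radius r is drawn at 1 + k1 r^2 times it, then the intrinsics apply), "T" (4x4, takes a point from camera to world coordinates). Camera axes: x right, y down, z forward; pixel columns grow to the right and rows downward; lengths in m; the calibration is good to about 2 mm. A picture is of the moment at which its call begins. There is no depth.
- robot.hand_in(): hands the job in, once; it reports no verdict.
Trained networks look in the newest picture that a camera, given by its name, has taken for a name from the list of things; names that differ only in an ending like _2 or _b are one class to them, and where a whole thing is asked for, a point or a joint stands for the part that bears it (a point fixed in the world has none). Each returns a list of dicts, best first, with "conf" (0 to 1); they miss things now and then, are a little off and sometimes report something else, mostly with a low value. They report only what shows in the picture. A call takes as long as a camera call.
- robot.look_for(thing, camera): "rect" ([left, top, width, height] in pixels, round what is visible of it).
The state is a dict: "time": time; "qpos": joint angles; "qvel": joint speeds; "joint_efforts": joint torques, N m; "tool_pos": TCP position; "tool_rot": TCP orientation; "contact_force": force on the tool from outside, world axes, zero at the start; "torque": the same for the moment, N m; "opening": finger opening in m.
Only numpy, scipy, OpenCV 4.12 (cv2) and the standard library are available. Lean on these libraries where they do the work, as an engineer would, in place of code of your own. Each camera call takes 0.05 s, during which the arm holds its last target.

## Working session

There is one attempt and no reset: what is moved stays moved. The work goes in short steps, Python scripts to look and compute and a tool call to move; the robot and the scene stay as the last step left them, time stands still between calls to the robot, and variables do not carry over. Pictures are saved under pics/ and viewed, and the job is handed in when it is done.

Besides the shell and the picture viewer there is one more tool, called after "Call:" by a JSON object that holds its "fn" and its "kwargs", one argument or row to a line. move_arm: Moves the arm, as the interface text tells. Its arguments: {"type":"object","properties":{"increments":{"type":"array"},"newtons":{"type":"number"}},"required":["increments"]}

```bash
mkdir -p pics; cat > h.py <<'E'
import numpy as np, cv2
from cell import robot
def cam(n,save=None):
    c=robot.read_camera(n)
    if save: cv2.imwrite('pics/'+save,c['img'][:,:,::-1])
    return c
def ray(c,u,v):
    x=(u-c['cx'])/c['fx'];y=(v-c['cy'])/c['fy'];a,b=x,y
    for _ in range(20):
        s=1+c['k1']*(a*a+b*b);a,b=x/s,y/s
    T=np.array(c['T']);d=T[:3,:3]@np.array([a,b,1]);return T[:3,3],d/np.linalg.norm(d)
def proj(c,p):
    T=np.array(c['T']);q=T[:3,:3].T@(np.array(p)-T[:3,3]);a,b=q[:2]/q[2];s=1+c['k1']*(a*a+b*b)
    return np.array([a*s*c['fx']+c['cx'],b*s*c['fy']+c['cy']])
def tri(L):
    A=np.zeros((3,3));B=np.zeros(3)
    for c,u,v in L:
        o,d=ray(c,u,v);P=np.eye(3)-np.outer(d,d);A+=P;B+=P@o
    p=np.linalg.solve(A,B);return p,[proj(c,p)-[u,v] for c,u,v in L]
E
python3 - <<'E'
from h import *
print(robot.grasp_offset, robot.observe())
for n in ['scene','top','wrist']:
    c=cam(n,n+'0.png'); print(n,np.round(c['T'],3).tolist(),c['fx'],c['k1'])
    for t in ['green_rest_tab','red_rest_tab','green_rest_cover']:
        print(t,[(np.round(d['rect']),round(d['conf'],2)) for d in robot.look_for(t,n)][:3])
E
```

```text
0.0188 {'time': 0.0, 'qpos': array([ 9.57954853e-01,  3.42720940e-01,  1.52502286e+00,  3.36075347e-05,
        1.27539418e+00, -1.45977202e-01]), 'qvel': array([-0.00051709,  0.0006785 ,  0.00030247, -0.00067734, -0.00167157,
        0.0017512 ]), 'joint_efforts': array([-4.98606787e-04, -4.31236053e+01, -2.44220442e+01,  7.19049876e-02,
        5.59838698e-02, -1.03943676e-04]), 'tool_pos': array([0.23601972, 0.46849981, 0.22604385]), 'tool_rot': array([-3.14133608e+00,  1.52422173e-03,  1.10392244e+00]), 'contact_force': array([ 0.38196398, -0.29477063,  0.05339141]), 'torque': array([ 0.00502978, -0.07013714,  0.02347966]), 'opening': 0.09179997934888472}
scene [[-0.174, 0.61, -0.773, 1.15], [0.985, 0.095, -0.146, 0.09], [-0.016, -0.787, -0.617, 0.59], [0.0, 0.0, 0.0, 1.0]] 406.14212992570623 -0.05627973303552557
green_rest_tab [(array([339., 198.,  95., 153.]), 0.89)]
red_rest_tab [(array([153., 171.,  83., 146.]), 0.74)]
green_rest_cover [(array([341., 194.,  93., 158.]), 0.66)]
top [[-0.002, -0.993, 0.118, 0.441], [-1.0, 0.004, 0.019, -0.035], [-0.02, -0.118, -0.993, 1.038], [0.0, 0.0, 0.0, 1.0]] 483.0958586842164 -0.17187670422591758
green_rest_tab [(array([148., 104.,  74., 102.]), 0.65)]
red_rest_tab [(array([308., 101.,  96., 100.]), 0.71)]
green_rest_cover [(array([155., 101.,  67., 106.]), 0.66)]
wrist [[0.45, 0.857, 0.251, 0.169], [0.893, -0.432, -0.127, 0.503], [-0.0, 0.281, -0.96, 0.385], [0.0, 0.0, 0.0, 1.0]] 372.7874318567431 -0.010761406590559398
green_rest_tab []
red_rest_tab []
green_rest_cover []
```

View pics/scene0.png

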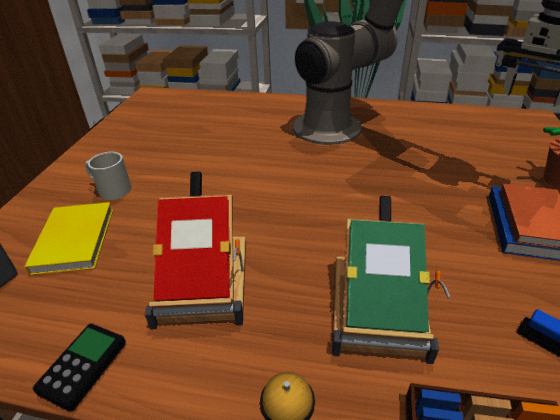

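View pics/top0.png

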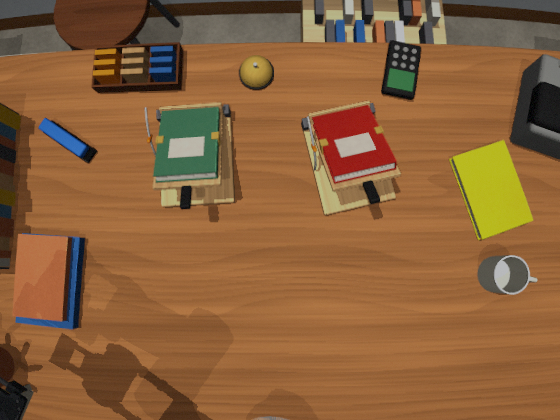

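```bash
python3 - <<'E'
import cv2
a=cv2.imread('pics/scene0.png')[180:370,320:460];cv2.imwrite('pics/s0z.png',cv2.resize(a,None,fx=3,fy=3,interpolation=cv2.INTER_CUBIC))
a=cv2.imread('pics/top0.png')[90:240,130:270];cv2.imwrite('pics/t0z.png',cv2.resize(a,None,fx=4,fy=4,interpolation=cv2.INTER_CUBIC))
E
```

```text
(no output)
```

View pics/s0z.png

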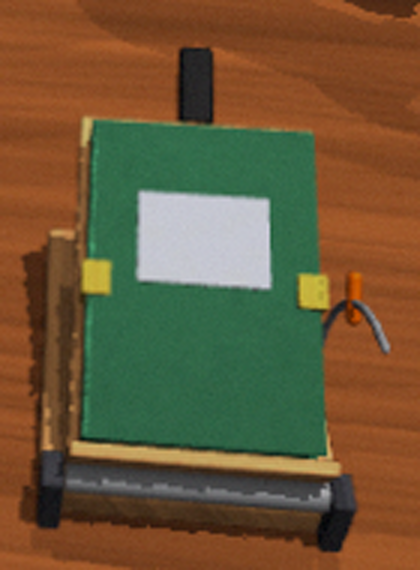

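View pics/t0z.png

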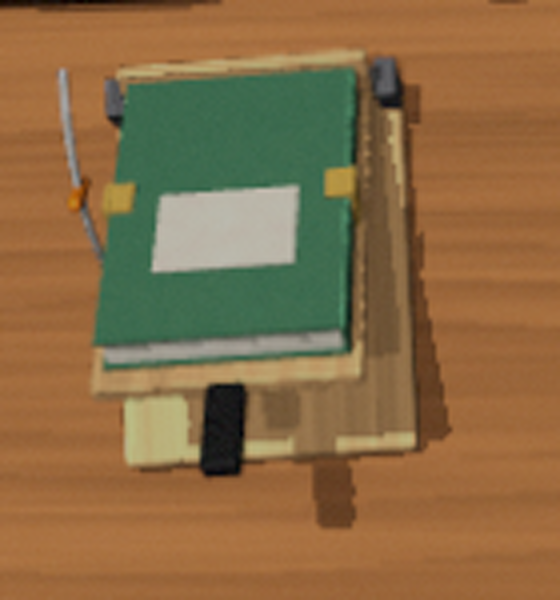

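```bash
cat > fit.py <<'E'
from h import *
from scipy.optimize import least_squares
def Rb(yaw,t):
    x=np.array([np.cos(yaw)*np.cos(t),np.sin(yaw)*np.cos(t),-np.sin(t)]);y=np.array([-np.sin(yaw),np.cos(yaw),0]);return np.c_[x,y,np.cross(x,y)]
def pt(p,b): # b: board coords, distance from hinge s, y, z
    return np.array([p[0],p[1],.035])+Rb(p[2],p[3])@np.array([-b[0],b[1],b[2]])
E
cat > f1.py <<'E'
from fit import *
cs=cam('scene');ct=cam('top')
C=[(.1915,-.061,.027),(.1915,.061,.027),(.0165,.061,.027),(.0165,-.061,.027)]
obs=[(cs,C[0],350,220),(cs,C[1],424.3,224),(cs,C[2],429,332.3),(cs,C[3],347.3,325.7),
(ct,C[2],161.3,111.5),(ct,C[3],219.3,107.3),(ct,C[1],153.8,176.3),(ct,C[0],216.3,173.3)]
def f(p):
    r=[proj(c,pt(p,b))-[u,v] for c,b,u,v in obs]
    r.append(proj(cs,pt(p,(.251,p[4],.006)))-[385.3,196]); r.append(proj(ct,pt(p,(.251,p[4],-.0)))-[185.5,208])
    return np.concatenate(r)
s=least_squares(f,[.75,.1,0,.3,0],loss='soft_l1')
print(s.x,np.round(f(s.x),1)); g=pt(s.x,(.235,s.x[4],0));print('tilt',np.degrees(s.x[3]),'tab',g)
E
python3 f1.py
```

```text
[7.69245644e-01 1.65739859e-01 6.21834145e-02 4.66071448e-01
 3.19653934e-04] [ 0.3 -0.1 -0.8  0.2 -0.8 -0.7 -0.6 -0.3 -0.3 -0.4 -1.4 -0.8 -1.1  0.4
 -0.4 -1.2 -0.5  0.2 -0.5  0.3]
tilt 26.703926945083126 tab [0.5596965  0.15301283 0.14060435]
```

The picture shows the green rest at left in the top view, with its tab end at about (185,208). In the scene view the tab end is at (385,196). The model fit leaves residuals of about 1 px: tilt 26.7°, tab at (0.560, 0.153, 0.141). I'll turn the tool to suit first.

Call:
{"fn": "move_arm", "kwargs": {
  "increments": [
    [60, 0, 0, -10, 0, 0, -0.176],
    [60, 0, 0, -10, 0, 0, -0.176],
    [60, 0, 0, 0, 0, 0, -0.176],
    [60, 0, 0, 0, 0, 0, 0]
  ],
  "newtons": 25
}}

```text
time: 1.2
tool_pos: [0.2362, 0.4688, 0.2473]
tool_rot: [-3.141, 0.0, 1.646]
contact_force: [-0.8, -0.5, -0.2]
opening: 0.0608
```

```bash
cat > d.py <<'E'
import sys
from h import *
from scipy.spatial.transform import Rotation as R
o=robot.observe();M=R.from_euler('xyz',o['tool_rot'])
t=np.array([float(a) for a in sys.argv[1:4]])
y=float(sys.argv[4]); W=R.from_euler('xyz',[np.pi,0,y])
print(o['time'],o['tool_pos'],o['tool_rot'],o['contact_force'],o['opening'])
print('d mm',1000*M.inv().apply(t-o['tool_pos']),'rot',(M.inv()*W).as_rotvec())
E
python3 d.py .5597 .1530 .24 1.633
```

```text
1.2 [0.23618572 0.46876495 0.24729189] [-3.14145295e+00  1.57612348e-04  1.64633097e+00] [-0.76401769 -0.47140864 -0.2112957 ] 0.060833934561001154
d mm [-339.2767352   298.76431836    7.30362235] rot [-0.00013865  0.00015854  0.01333096]
```

Call:
{"fn": "move_arm", "kwargs": {
  "increments": [
    [60, -42, 37, 0, 0, 0, 0.013],
    [60, -42, 37, 0, 0, 0, 0],
    [60, -42, 37, 0, 0, 0, 0],
    [60, -42, 37, 0, 0, 0, 0],
    [60, -42, 37, 0, 0, 0, 0],
    [60, -42, 37, 0, 0, 0, 0],
    [60, -42, 37, 0, 0, 0, 0],
    [60, -42, 37, 0, 0, 0, 0],
    [60, 0, 0, 0, 0, 0, 0],
    [60, 0, 0, 0, 0, 0, 0]
  ]
}}

```text
time: 2.45
tool_pos: [0.5576, 0.1389, 0.2456]
tool_rot: [-3.141, -0.002, 1.594]
contact_force: [0.3, 0.2, 0.4]
opening: 0.0601
```

```bash
python3 d.py .5597 .1530 .1218 1.633; python3 -c "
from h import *
c=cam('wrist','w1.png');cam('top','t1.png');print(proj(c,[.5597,.153,.1406]))"
```

```text
2.45 [0.55758364 0.138937   0.24564105] [-3.14133252e+00 -1.90934203e-03  1.59396820e+00] [0.33931713 0.20919382 0.39002573] 0.06006117664204016
d mm [ 13.77370823   2.47385198 123.86693813] rot [-0.00022284 -0.00191418 -0.03903154]
[299.59822134 210.75495413]
```

View pics/w1.png

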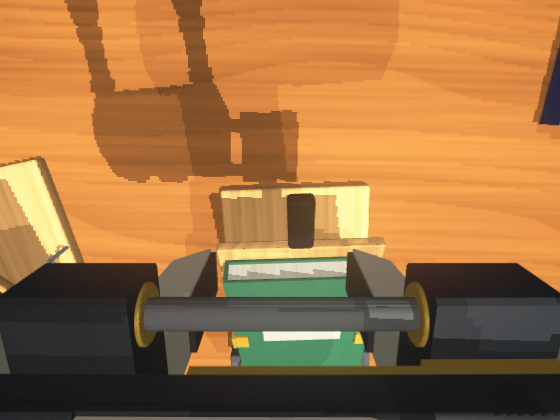

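The wrist picture shows the tab at columns 288–315, rows 194–247. The predicted grip point (300,211) falls on it.

Call:
{"fn": "move_arm", "kwargs": {
  "increments": [
    [60, 14, 2.5, 10, 0, 0, -0.039],
    [60, 0, 0, 30, 0, 0, 0],
    [60, 0, 0, 30, 0, 0, 0],
    [60, 0, 0, 0, 0, 0, 0]
  ]
}}

```text
time: 3.05
tool_pos: [0.5572, 0.1611, 0.1738]
tool_rot: [3.14, -0.003, 1.647]
contact_force: [-0.2, 0.5, 0.2]
opening: 0.0599
```

```bash
python3 d.py .5597 .1530 .1218 1.633; python3 -c "
from h import *
c=cam('wrist','w2.png');print(proj(c,[.5597,.153,.1406]))"
```

```text
3.05 [0.55718351 0.16105933 0.17376876] [ 3.14039814e+00 -3.13515623e-03  1.64700946e+00] [-0.23405572  0.54737785  0.15408811] 0.05988948515752513
d mm [-8.39043369  1.83350758 51.94493446] rot [ 0.00117254 -0.00314347  0.01400757]
[265.58702932 246.86884577]
```

View pics/w2.png

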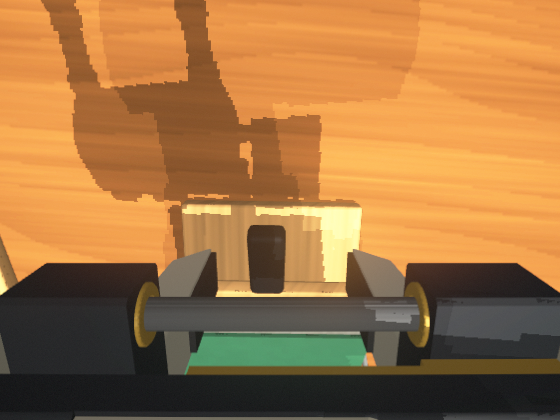

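Call:
{"fn": "move_arm", "kwargs": {
  "increments": [
    [60, -8, 2, 10, 0, 0, 0.013],
    [60, 0, 0, 18, 0, 0, 0],
    [60, 0, 0, 0, 0, 0, 0],
    [60, 0, 0, 0, 0, 0, 0]
  ]
}}

```text
time: 3.6
tool_pos: [0.5634, 0.1537, 0.1504]
tool_rot: [3.13, -0.004, 1.634]
contact_force: [-0.4, 0.3, -0.0]
opening: 0.0599
```

```bash
python3 d.py .5597 .1530 .1218 1.633
```

```text
3.6 [0.56338669 0.15366036 0.15035389] [ 3.12990614 -0.00378811  1.63400434] [-0.38189997  0.27369139 -0.04490519] 0.05989501903925319
d mm [-0.53432772 -4.05445013 28.50663378] rot [ 0.0116846  -0.00379394  0.00098219]
```

Call:
{"fn": "move_arm", "kwargs": {
  "increments": [
    [60, -0.5, -4, 15, 0.012, -0.004, 0],
    [60, 0, 0, 14, 0, 0, 0],
    [60, 0, 0, 0, 0, 0, 0],
    [60, 0, 0, 0, 0, 0, 0]
  ]
}}

```text
time: 4.1
tool_pos: [0.5597, 0.1528, 0.1201]
tool_rot: [3.142, 0.0, 1.634]
contact_force: [0.4, -0.6, 0.0]
opening: 0.0598
```

```bash
python3 d.py .5597 .1530 .1218 1.633;python3 -c "
from h import *
c=cam('wrist','w3.png');print(proj(c,[.5597,.153,.1406]))"
```

```text
4.1 [0.55971675 0.15280992 0.12009388] [3.14157097e+00 4.20213029e-04 1.63371394e+00] [ 0.37492115 -0.59418553  0.01547738] 0.059826601723516566
d mm [ 0.19004441 -0.00472355 -1.70620012] rot [2.18380832e-05 4.20205269e-04 7.13949055e-04]
[280.88300429 291.86115353]
```

View pics/w3.png

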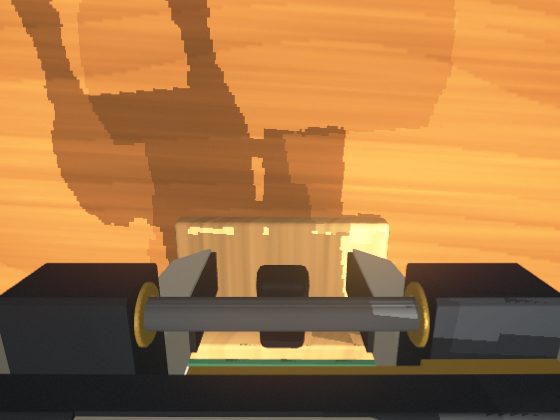

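The tab (columns 257–309) sits between the fingers, so I'll close them.

Call:
{"fn": "move_arm", "kwargs": {
  "increments": [
    [20, 0, 0, 0, 0, 0, 0],
    [12, 0, 0, 0, 0, 0, 0],
    [12, 0, 0, 0, 0, 0, 0],
    [12, 0, 0, 0, 0, 0, 0],
    [12, 0, 0, 0, 0, 0, 0],
    [12, 0, 0, 0, 0, 0, 0]
  ],
  "newtons": 30
}}

```text
time: 4.9
tool_pos: [0.5601, 0.1532, 0.121]
tool_rot: [3.14, -0.0, 1.634]
contact_force: [0.2, 0.8, -0.2]
opening: 0.0196
```

Call:
{"fn": "move_arm", "kwargs": {
  "increments": [
    [12, 0, 5.4, -10, 0, 0, 0],
    [12, 0, 5.4, -9, 0, 0, 0],
    [12, 0, 5.6, -8.6, 0, 0, 0],
    [12, 0, 6, -8.3, 0, 0, 0],
    [12, 0, 0, 0, 0, 0, 0]
  ]
}}

```text
time: 5.52
tool_pos: [0.5818, 0.1544, 0.1558]
tool_rot: [-3.135, 0.0, 1.633]
contact_force: [0.6, 0.7, -3.4]
opening: 0.0197
```

```bash
cat > a.py <<'E'
from fit import *
o=robot.observe();M=cv2.Rodrigues(np.zeros(3))[0]
from scipy.spatial.transform import Rotation as R
M=R.from_euler('xyz',o['tool_rot']);g=o['tool_pos']-.0188*M.apply([0,0,1])
h=np.array([.76925,.16574,.035]);yaw=.06218;u=np.array([np.cos(yaw),np.sin(yaw),0])
v=h-g;r=v@u;print(o['time'],o['contact_force'],o['tool_rot'],o['opening'],'g',g,'ang',np.degrees(np.arctan2(-v[2],r)),'rad',np.hypot(v[2],r),'lat',v@[-u[1],u[0],0])
E
python3 a.py; python3 -c "
from h import *
cam('scene','s2.png')"
```

```text
5.525 [ 0.61534854  0.71425587 -3.41928889] [-3.13472655e+00  2.03173081e-04  1.63329343e+00] 0.019687095339206144 g [0.58191505 0.15444741 0.17460178] ang 36.64371585919333 rad 0.2339026040178145 lat -0.0003702117070865987
```

View pics/s2.png

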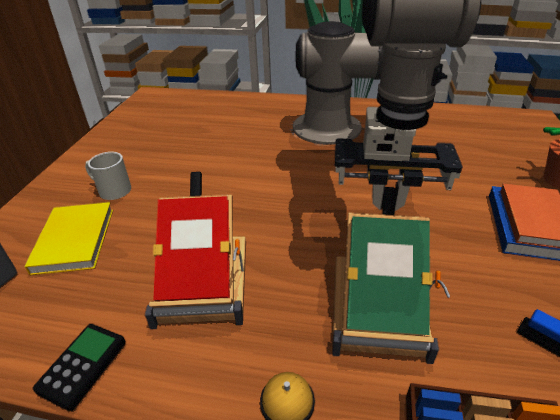

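The board follows the grip, now at about 36.6°. I'll go on to 45°.

Call:
{"fn": "move_arm", "kwargs": {
  "increments": [
    [12, 0, 7.2, -9.6, 0, 0, 0],
    [12, 0, 8, -9.2, 0, 0, 0],
    [12, 0, 8.4, -8.4, 0, 0, 0],
    [12, 0, 0, 0, 0, 0, 0],
    [12, 0, 0, 0, 0, 0, 0]
  ]
}}

```text
time: 6.2
tool_pos: [0.6062, 0.1558, 0.1836]
tool_rot: [-3.132, 0.001, 1.633]
contact_force: [0.0, 0.9, -10.7]
opening: 0.0194
```

```bash
python3 a.py; python3 -c "
from h import *
cam('scene','s3.png')"
```

```text
6.2 [  0.0453966    0.89213473 -10.7123973 ] [-3.13213563e+00  5.11055182e-04  1.63336514e+00] 0.019396552595828447 g [0.6063389 0.1558565 0.202432 ] ang 45.73150225591464 rad 0.23381855519159944 lat -0.0002588895205158701
```

View pics/s3.png

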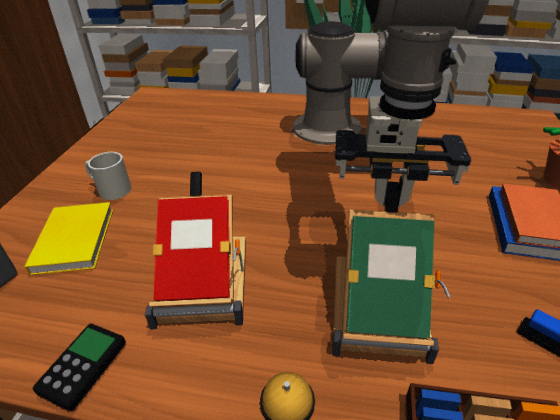

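Estimated tilt is 45.7°. I'll release here.

Call:
{"fn": "move_arm", "kwargs": {
  "increments": [
    [50, 0, 0, 0, 0, 0, 0],
    [60, 0, 0, 0, 0, 0, 0],
    [60, 0, 0, 0, 0, 0, 0],
    [60, 0, 0, 0, 0, 0, 0]
  ]
}}

```text
time: 6.75
tool_pos: [0.6079, 0.1558, 0.1876]
tool_rot: [-3.14, 0.001, 1.634]
contact_force: [1.2, 0.7, -0.3]
opening: 0.0555
```

```bash
python3 a.py
```

```text
6.75 [ 1.21703636  0.73658751 -0.29496022] [-3.14034220e+00  6.04712182e-04  1.63359627e+00] 0.05546748671190778 g [0.60793818 0.15576603 0.20640126] ang 46.68239230727956 rad 0.2355830448593224 lat -6.921306015977656e-05
```

Backing off up and toward the robot.

Call:
{"fn": "move_arm", "kwargs": {
  "increments": [
    [60, 0, -5, -20, 0, 0, 0],
    [60, 0, -10, -40, 0, 0, 0],
    [60, 0, -40, -40, 0, 0, 0],
    [60, 0, -50, -20, 0, 0, 0],
    [60, 0, -50, 0, 0, 0, 0],
    [60, 0, -40, 0, 0, 0, 0],
    [60, 0, 0, 0, 0, 0, 0],
    [60, 0, 0, 0, 0, 0, 0],
    [60, 0, 0, 0, 0, 0, 0]
  ]
}}

```text
time: 7.88
tool_pos: [0.4099, 0.1431, 0.3129]
tool_rot: [3.137, 0.0, 1.633]
contact_force: [-0.3, 0.4, -0.6]
opening: 0.06
```

```bash
python3 - <<'E'
from h import *
for n in ['scene','top']:
    c=cam(n,n+'9.png')
    for t in ['green_rest_tab','red_rest_tab']: print(n,t,[(np.round(d['rect']),round(d['conf'],2)) for d in robot.look_for(t,n)][:2])
    print(abs(c['img'][:,:,:].astype(int)-cv2.imread('pics/'+n+'0.png')[:,:,::-1])[(slice(170,320),slice(150,232)) if n=='scene' else (slice(100,205),slice(300,405))].mean())
    a=c['img'][180:370,320:460,::-1] if n=='scene' else c['img'][90:240,130:270,::-1]
    cv2.imwrite('pics/'+n+'9z.png',cv2.resize(a,None,fx=3 if n=='scene' else 4,fy=3 if n=='scene' else 4,interpolation=cv2.INTER_CUBIC))
E
```

```text
scene green_rest_tab [(array([337., 185., 103., 165.]), 0.95)]
scene red_rest_tab [(array([149., 170.,  86., 146.]), 0.82), (array([340., 184.,  94., 168.]), 0.49)]
3.9144715447154472
top green_rest_tab [(array([143.,  98.,  82.,  80.]), 0.93)]
top red_rest_tab [(array([308.,  99.,  91., 106.]), 0.72)]
7.3175207860922145
```

View pics/scene9z.png

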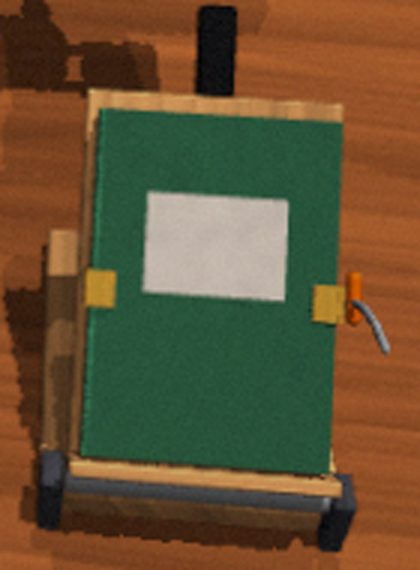

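View pics/top9z.png

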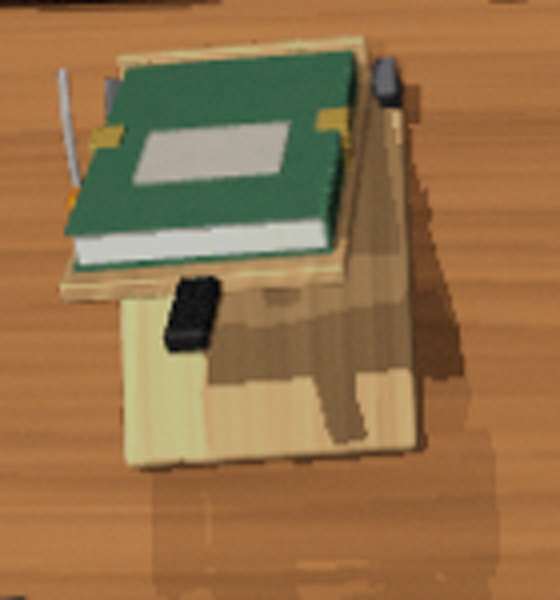

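View pics/scene9.png

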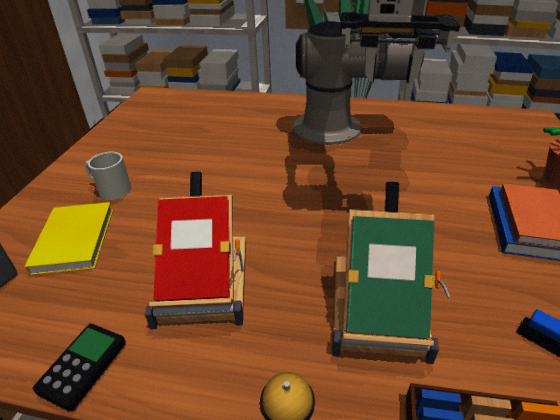

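Now I'll refit the tilt from the new corners. In the zoomed scene view they are (98,108), (343,122), (330,473) and (82,457). In the top view they are (125,70), (355,51), (67,235) and (328,218).

```bash
python3 - <<'E'
from fit import *
cs=cam('scene');ct=cam('top')
C=[(.1915,-.061,.027),(.1915,.061,.027),(.0165,.061,.027),(.0165,-.061,.027)]
S=[(98,108),(343,122),(330,473),(82,457)];T=[(328,218),(67,235),(125,70),(355,51)]
def f(p):
    return np.concatenate([proj(cs,pt(p,b))-[320+u/3,180+v/3] for b,(u,v) in zip(C,S)]+[proj(ct,pt(p,b))-[130+u/4,90+v/4] for b,(u,v) in zip(C,T)])
s=least_squares(f,[.769,.166,.06,.7],loss='soft_l1');print(s.x,np.degrees(s.x[3]),np.round(f(s.x),1))
E
```

```text
[0.76950033 0.16611197 0.06562718 0.78793116] 45.145130218099354 [ 0.1 -0.1 -1.2 -0.3 -0.6  0.  -0.5 -0.7 -0.7 -0.5 -1.1  0.5 -0.4 -0.8
 -1.2 -0.9]
```

The tilt is 45.1° with the hand clear, and the red rest looks unchanged, so I'll hand in.

```bash
python3 -c "
from h import *
print(robot.hand_in(),robot.observe()['contact_force'])"
```

```text
the job is handed in; nothing more can be done
the job is handed in; nothing more can be done
```

The green book's rest now stands at about 45°. I pinched its tab from above, raised the board along its arc from 26.7°, then let go and backed well clear.

- **Green rest:** a refit of the cover corners in both camera views after release gave 45.1°, with residuals of about 1 px. The board held there on its own hinge. While still gripped, the tool position had suggested 45.7°, which agrees.
- **Red rest:** it looks unmoved in the scene view. I did not measure its tab position precisely. The detector boxes agree to about 6 px, and the small picture differences there look like changed arm shadows.
- **Contact and time:** the tool force had returned to near zero and nothing was touched at the end. The moves took about 8 s. `hand_in()` gave no verdict.

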